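# Set the stand pipette's volume collar to 6 and hold its plunger at the first stop

## Robot

A 6-joint arm with a two-finger parallel gripper is mounted at the origin on the work surface. World frame = base frame: x ahead of the robot, y to its left, z up, the work surface at z = 0. Lengths are in m, angles in rad, forces in N, time in s.
With the tool pointing down it reaches from about 0.3 to 0.85 m from the base axis. Payload 4.2 kg.
Tool frame: the origin (TCP) lies midway between the tips of the shut fingers; the grasp point (between the pads) lies 19 mm behind it; z points along the fingers, y is the line along which they close (so a half turn about z gives the same grasp; the last joint's range is limited). The gripper opens to 91 mm and grips with 3 to 60 N. Pads are 32 mm wide; open, the fingers measure 118 mm over their backs; the gripper's body (76 mm by 178 mm) begins 60 mm behind the grasp point.
Start: joints at [1.208, 0.32, 1.565, -0, 1.257, -0.02], TCP at [0.193, 0.542, 0.214] pointing down, gripper open.
Joint ranges: [-3.11, 3.11], [-0.84, 2.01], [0.21, 2.61], [-1.34, 4.49], [0.05, 2.63], [-2.56, 2.56]. Speed limits (rad/s): [2.57, 2.57, 3.14, 3.14, 3.14, 3.14].

## Interface

Orientations are given as a 3x3 rotation matrix whose columns are the frame's x, y, z axes.
In Python, from plant import manip gives the robot as it stands. The module is installed in compiled form; this text tells all that it offers.
- The arm moves only by the shell command python3 -m creep 'ROWS' [OPENING] [FORCE]. ROWS is a JSON list of rows, 1 to 12 of them, each an object with the fields d (a list: dx, dy, dz in fractions of the full range, 1 being 0.75 m), twist (a turn about the tool's z in fractions of the full range, 1 being pi/2 rad); a field left out counts as zero; each row shifts and turns the commanded pose from where the row before left it, along the tool's axes as they then stand; what a row does not reach is not made up. A row lasts 1/8 s, in which the tool goes at most 0.0625 m and 0.188 rad, less where a joint would pass 70% of its speed; a pose out of reach is approached as far as the arm can. OPENING is the opening from 0.0 (shut) to 1.0 (fully open), set as the command begins (- or left out keeps the last). The fingers move at their own pace and stop on an object; FORCE is the grip in N (left out, the last holds). Time passes only in rows, so rows that do not move let the fingers close. It prints the time, the measured TCP pose, the force, the opening and the grip force at its end. No shift or turn number may pass 1 either way. Input that does not fit is refused with a message, and nothing moves.
- manip.sense(): the state, without advancing time (a new reading comes with each control period).
- manip.capture(name): name is "side" or "top"; returns a dict with "pixels" (480x640x3 uint8, red, green, blue), "depth" (480x640 float32, m along the optical axis (not along the pixel's ray), 0 where there is no reading), "fx", "fy", "cx", "cy" (pixels), "pose" (4x4, takes a point from camera to world coordinates). Camera axes: x right, y down, z forward; pixel columns grow to the right and rows downward; lengths in m; the calibration is good to about 2 mm. A picture is of the moment at which its call begins.
- manip.job_done(): hands the job in; it is judged then, once.
Trained networks look in a picture, given as the dict that the camera call returned (one of the last four; its "shot" number tells which), for a name from the list of things; names that differ only in an ending like _2 or _b are one class to them, and where a whole thing is asked for, a point or a joint stands for the part that bears it (a point fixed in the world has none). Each returns a list of dicts, best first, with "confidence" (0 to 1); they miss things now and then, are a little off and sometimes report something else, mostly with a low value. They report only what shows in the picture. A call takes as long as a camera call. They do not tell look-alikes from the thing itself.
- manip.trace(query, picture): "region" (480x640 bool, what is visible of it) and "pixel" ([column, row] in pixels, amid what is visible of it).
The state is a dict: "clock": time; "qpos": joint angles; "joint_velocities": joint speeds; "joint_efforts": joint torques, N m; "tcp_pos": TCP position; "orientation": TCP orientation; "force": force on the tool from outside, world axes, zero at the start; "moment": the same for the moment, N m; "width": opening from 0.0 (shut) to 1.0 (fully open); "grip_force": force on a finger pad.
Only numpy, scipy, OpenCV 4.12 (cv2) and the standard library are available. Lean on these libraries where they do the work, as an engineer would, in place of code of your own. Each camera call takes 0.05 s, during which the arm holds its last target. There are 200 camera calls.

## Task

Get the pipette in the bench stand ready to draw: turn its volume collar to 6, let go of the collar, then press the plunger cap down from above with the fingertips to its first stop and stay there, still pressing, as you finish (the job ends holding the plunger down). Do not push on into the stiffer blow-out travel beyond the first stop, and leave the jar, the tube block, the tip box and the dish where they are.

Things in the scene. Friction and masses are not known exactly. Their poses are not given: they have to be found in the camera images.
- stand: Fixed white bench stand holding a hand pipette upright, tip down. Origin on the table under the pipette's vertical axis; z up, -x the stand's front. Base 150 x 110 x 14 mm (x -50 to +100 mm). Steel column (18 mm, at x +70 mm) and black clamp arm end at height 148 mm, below the handled parts. From height 165 mm up: fixed scale plate, collar, plunger rod, cap.
- scale_plate (a point): Centre of the upper face (height 170 mm) of the fixed white round scale plate, 66 mm across, with 9 black ticks and figures 0 2 4 6 8. Settings run clockwise from above, 0.3 rad apart; their directions from the axis, counter-clockwise from the stand's +x, are 1.2 - 0.3 x setting (4 lies straight to +x; 6 at -0.6).
- collar_grip (a point): Point on the pipette's axis at mid-height of the volume collar: a grey upright knurled round collar, 36 mm across, 26 mm tall (height 170 to 196 mm above the table), coaxial with the plunger above it. It can be pinched from above at any yaw, with one finger on each side of the narrower plunger cap (25 mm across).
- collar_pointer (a point): End of the small black pointer at the foot of the collar, 22.5 mm from the axis, 1.8 mm above the scale plate; it shows the setting on the plate. A black line on the collar's top face points the same way.
- collar (a joint): Turn of the collar, rad: 0.3 x setting (0 at setting 0, 1.8 at setting 6, end stops at 0 and 2.4). Grows when turned clockwise seen from above. It clicks into a detent at each whole setting (a light one, under 0.1 N m) and stays there when let go. It starts between settings 1 and 4, mostly in a detent, rarely resting between two.
- plunger_top (a point): Centre of the flat upper face of the plunger cap: a white round cap, 25 mm across and 13 mm tall, on a 9 mm rod above the collar; upper face 229 mm above the table when up, cap underside 20 mm above the collar. The face sinks with the cap; at the first stop it is 217 mm above the table.
- plunger (a joint): Downward travel of the cap to the first stop, m: 0 up, 0.012 at the first stop. A soft spring returns it: about 2 N at the start, 5 N at the first stop.
- overtravel (a joint): Further downward travel of the plunger beyond the first stop (blow-out), m: 0 to 0.005. It starts to give only at about 13 N in all, then 1.5 N more for each mm. It springs back.
- jar: Bystander: lidded glass jar, 100 mm across, 104 mm tall, origin under its centre.
- tube_block: Bystander: aluminium block 65 x 95 x 50 mm with three tubes standing in it (88 mm tall in all), origin under its centre.
- tip_box: Bystander: white and clear tip box 72 x 112 x 58 mm, origin under its centre.
- dish: Bystander: clear culture dish, 63 mm across, 15 mm tall, origin under its centre.
Things that resemble listed ones, but are neither listed nor needed, are in the scene too. What is shaped like the stand but green, orange or turquoise is not meant.

How it is judged:
On the way:
1. the collar stands at 6, let go, with the plunger still up (value of joint collar between 1.68 and 1.92 rad and value of joint plunger below 0.003 m and contact force between the fingers and collar below 0.2 N), for 0.2 s.
At the end, for the whole second after the job is handed in: The collar is at setting 6 (1.8 rad, within 0.12), the plunger is held at its first stop (travel over 10.5 mm, blow-out travel under 3 mm) and the fingers press on the cap (over 2 N), all through the last second (value of joint collar between 1.68 and 1.92 rad and value of joint plunger above 0.0105 m and value of joint overtravel below 0.003 m and contact force between the fingers and plunger above 2 N); the arm keeps its last pose, push and grip.
It fails at once if the plunger is pushed more than 3 mm into the blow-out travel (value of joint overtravel above 0.003 m).
It fails at once if a bystander is moved by more than 15 mm (distance of any of jar, tube_block, tip_box, dish from where it was at the start of the episode above 0.015 m).
It also fails if it takes over 48 s, if anything falls off the work surface, if the arm or the gripper's body presses on something with over 40 N, if the wrist force passes 120 N, or if a joint passes its speed limit or range.

## Working session

There is one attempt and no reset: what is moved stays moved. The work goes in short steps, Python scripts to look and compute and a shell command to move; the robot and the scene stay as the last step left them, time stands still between calls to the robot, and variables do not carry over. Pictures are saved under pics/ and viewed, at most 10 in all, crops included, and the job is handed in when it is done.

```bash
mkdir -p pics; cat > h.py <<'E'
import numpy as np, cv2
from plant import manip
def save(p,n,box=None,s=1):
    im=p["pixels"][:,:,::-1]
    if box: im=im[box[1]:box[3],box[0]:box[2]]
    cv2.imwrite("pics/"+n,cv2.resize(im,None,fx=s,fy=s,interpolation=cv2.INTER_CUBIC))
def world(p,u,v,d=None):
    d=p["depth"][int(v),int(u)] if d is None else d
    c=np.array([(u-p["cx"])/p["fx"]*d,(v-p["cy"])/p["fy"]*d,d,1])
    return (p["pose"]@c)[:3]
def atz(p,u,v,z):
    r=p["pose"][:3,:3]@np.array([(u-p["cx"])/p["fx"],(v-p["cy"])/p["fy"],1]);o=p["pose"][:3,3]
    return o+r*(z-o[2])/r[2]
E
python3 - <<'E'
from h import *
np.set_printoptions(precision=4,suppress=True)
ps={}
for n in("side","top"):
    p=manip.capture(n);ps[n]=p;save(p,n+"1.png");print(n,p["pose"],p["fx"],p["cx"],p["cy"])
    for q in("stand","scale_plate","collar_grip","collar_pointer","plunger_top"):
        try:
            for r in manip.trace(q,p)[:4]:
                u,v=r["pixel"];print(q,r["confidence"],u,v,world(p,u,v),r["region"].sum())
        except Exception as e: print(q,e)
print(manip.sense())
E
```

```text
side [[ 0.8801 -0.2539  0.4012  0.1495]
 [-0.4748 -0.4637  0.7481 -0.7287]
 [-0.0039 -0.8488 -0.5286  0.6988]
 [ 0.      0.      0.      1.    ]] 500.4504036804926 320.96829220936365 242.89573467447127
stand 0.69 526.3 387.4 [ 0.7564 -0.3592  0.0157] 7442
stand 0.61 366.6 355.0 [ 0.5465 -0.1667  0.0263] 6182
stand 0.61 488.9 303.0 [ 0.8698 -0.1521  0.0153] 4433
stand 0.6 208.6 294.8 [0.3436 0.1545 0.0245] 4405
scale_plate 0.78 524.1 386.4 [ 0.756  -0.355   0.0144] 7426
scale_plate 0.63 483.8 302.8 [ 0.8654 -0.1425  0.0108] 4281
scale_plate 0.59 208.9 293.0 [0.3451 0.156  0.0279] 4276
collar_grip 0.8 196.3 241.4 [0.3282 0.12   0.1852] 323
collar_grip 0.77 364.1 294.0 [ 0.5168 -0.1914  0.1975] 426
collar_grip 0.77 529.5 325.8 [ 0.6948 -0.373   0.1948] 504
collar_grip 0.77 486.3 244.9 [ 0.8025 -0.1717  0.1947] 294
collar_pointer 0.93 523.9 326.9 [ 0.6882 -0.369   0.1922] 544
collar_pointer 0.89 486.5 247.0 [ 0.799  -0.1761  0.1936] 334
collar_pointer 0.81 193.0 234.9 [0.326  0.1304 0.1952] 316
collar_pointer 0.71 360.0 292.7 [ 0.5125 -0.1858  0.1979] 411
plunger_top 0.7 533.1 305.5 [ 0.
[... 1067 characters left out ...]
5  0.1246 0.2283] 97
collar_pointer 0.54 406.3 125.3 [ 0.8125 -0.16    0.1928] 133
plunger_top 0.44 411.7 119.0 [ 0.8131 -0.1663  0.2299] 114
{'clock': 0.6, 'qpos': array([ 1.208 ,  0.3196,  1.5645, -0.    ,  1.2574, -0.02  ]), 'joint_velocities': array([ 0.0009,  0.0006, -0.0011, -0.0008, -0.0001, -0.0007]), 'joint_efforts': array([ -0.0004, -41.2122, -23.2131,   0.0727,   0.0379,  -0.    ]), 'tcp_pos': array([0.1933, 0.5416, 0.214 ]), 'orientation': array([[-0.9418,  0.3361,  0.0001],
       [ 0.3361,  0.9418,  0.0001],
       [-0.    ,  0.0001, -1.    ]]), 'force': array([0.8644, 0.5236, 0.7488]), 'moment': array([ 0.0415, -0.0302, -0.0469]), 'grip_force': 0.0, 'width': 1.001873891648189}
```

View pics/side1.png

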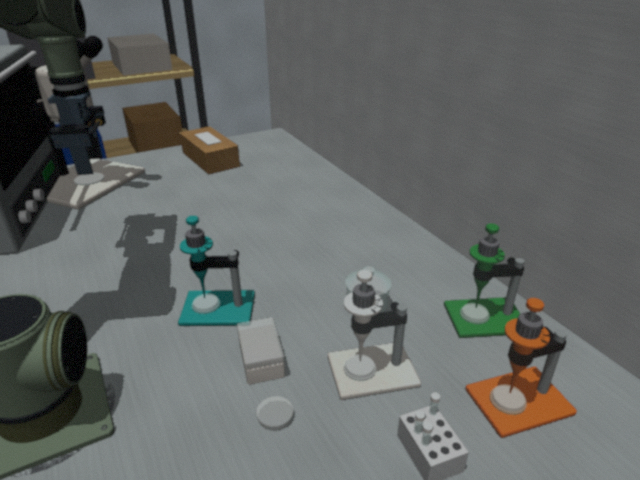

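View pics/top1.png

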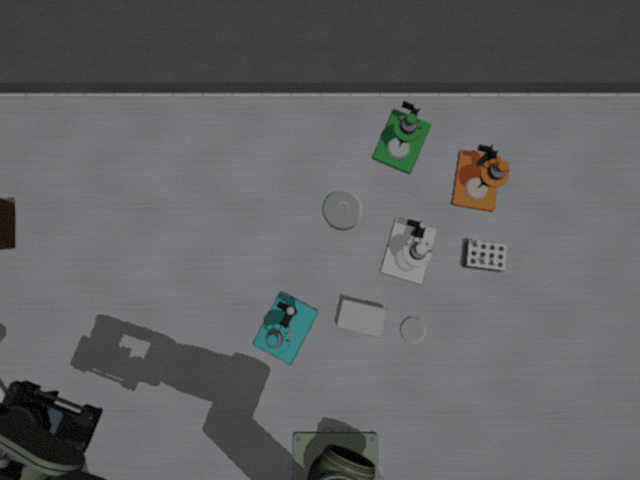

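Stand-like things in the side view: turquoise (205,265), white (370,330), green (488,270) and orange (525,345). The white one (top view 411,250) is the one meant, because the other colours are excluded. Next I'll confirm it in a crop and measure its axis and yaw.

```bash
python3 - <<'E'
from h import *
from scipy.optimize import least_squares
np.set_printoptions(precision=4,suppress=True)
a=[manip.capture("side") ,manip.capture("top")]
c1=cv2.resize(a[0]["pixels"][255:405,320:430],(440,600),interpolation=cv2.INTER_CUBIC)
c2=cv2.resize(a[1]["pixels"][215:287,377:437],(360,432),interpolation=cv2.INTER_CUBIC)
im=np.zeros((600,800,3),np.uint8);im[:,:440]=c1;im[:432,440:]=c2
cv2.imwrite("pics/crop1.png",im[:,:,::-1])
for p in a:
    v,u=np.mgrid[0:480,0:640];d=p["depth"]
    P=np.stack([(u-p["cx"])/p["fx"]*d,(v-p["cy"])/p["fy"]*d,d],-1)@p["pose"][:3,:3].T+p["pose"][:3,3]
    m=(d>0)&(np.hypot(P[...,0]-.52,P[...,1]+.17)<.12)
    Q=P[m];C=p["pixels"][m]
    for lo,hi,n in((.222,.236,"cap"),(.190,.200,"collartop"),(.166,.174,"plate"),(.172,.193,"collarside"),(.135,.160,"arm/col")):
        s=Q[(Q[:,2]>lo)&(Q[:,2]<hi)]
        if len(s): 
            (cx,cy),r=cv2.minEnclosingCircle((s[:,:2]*1000).astype(np.float32)); print(n,len(s),s.mean(0),np.median(s[:,2]),"circ",cx,cy,r)
    b=Q[(Q[:,2]>.006)&(Q[:,2]<.022)]
    print("base rect",cv2.minAreaRect((b[:,:2]*1000).astype(np.float32)),len(b))
E
```

```text
cap 158 [ 0.5202 -0.1828  0.2287] 0.22971159877002884 circ 521.615478515625 -179.3143310546875 13.671265602111816
collartop 263 [ 0.5193 -0.1836  0.1963] 0.19700210759813763 circ 522.2074584960938 -179.79702758789062 18.882394790649414
plate 496 [ 0.5158 -0.189   0.1712] 0.17134567505012016 circ 521.314453125 -179.92909240722656 33.939910888671875
collarside 332 [ 0.5146 -0.1889  0.1796] 0.17772701310335048 circ 519.8139038085938 -181.38165283203125 32.20634078979492
arm/col 466 [ 0.551  -0.1936  0.1405] 0.13823470343787636 circ 552.7760009765625 -183.21710205078125 49.23175811767578
base rect ((531.6678466796875, -183.4644775390625), (113.10152435302734, 178.34579467773438), 72.51048278808594) 3048
cap 107 [ 0.5244 -0.1783  0.2283] 0.2282218313701765 circ 525.1983032226562 -179.05088806152344 12.63050365447998
collartop 112 [ 0.5212 -0.1737  0.1956] 0.19568005159111435 circ 524.4606323242188 -178.55181884765625 18.592670440673828
plate 392 [ 0.5233 -0.1768  0.1698] 0.1696390142620008 circ 525.3182983398438 -178.86270141601562 33.077659606933594
collarside 111 [ 0.519  -0.1742  0.1779] 0.17370189322537533 circ 524.552734375 -178.7410888671875 32.32343292236328
arm/col 103 [ 0.584  -0.1948  0.1419] 0.13962840346657268 circ 583.181396484375 -185.5878143310547 24.754993438720703
base rect ((517.2396850585938, -161.99098205566406), (209.12811279296875, 226.42333984375), 76.16165161132812) 1577
```

View pics/crop1.png

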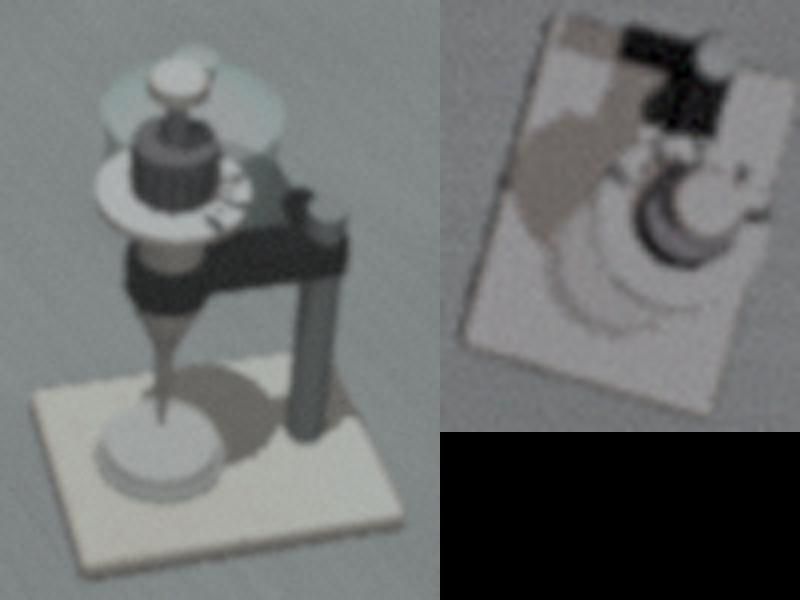

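The crop confirms the white stand, with collar, plate and cap coaxial at about (0.523, -0.179). Cap top is about 0.229 and collar top 0.196, matching the text. Now I need the stand's yaw and the current setting, from rectified plate views.

```bash
cat >> h.py <<'E'
A=np.array([.5235,-.179])
def rect(p,z=.1705,R=.04,n=400,c=A):
    g=np.linspace(-R,R,n);X,Y=np.meshgrid(g+c[0],c[1]-g)   # x right, y up
    W=np.stack([X,Y,np.full_like(X,z)],-1)-p["pose"][:3,3]
    q=W@p["pose"][:3,:3]
    return cv2.remap(p["pixels"],(q[...,0]/q[...,2]*p["fx"]+p["cx"]).astype(np.float32),(q[...,1]/q[...,2]*p["fy"]+p["cy"]).astype(np.float32),cv2.INTER_CUBIC)
def views(a,n,yaw):
    ims=[]
    for p,cc in zip(a,((.522,-.180),(.525,-.179))):
        im=rect(p,c=np.array(cc)).copy()
        for s in range(9):
            t=1.2-.3*s+yaw;d=np.array([np.cos(t),-np.sin(t)])
            q=200+d*5000*.0375;cv2.putText(im,str(s),(int(q[0])-5,int(q[1])+5),0,.45,(255,0,0),1)
        ims.append(im)
    cv2.imwrite("pics/"+n,np.hstack(ims)[:,:,::-1])
E
python3 - <<'E'
from h import *
a=[manip.capture("side"),manip.capture("top")]
c=np.array([(555,15),(800,80),(710,412),(465,340)],float)
w=np.array([atz(a[1],377+(u-440)/6,215+v/6,.014)[:2] for u,v in c]);print(w,np.linalg.norm(np.diff(w,axis=0),axis=1))
c2=np.array([(285,352),(403,518),(85,575),(30,393)],float)
w2=np.array([atz(a[0],320+u/4,255+v/4,.014)[:2] for u,v in c2]);print(w2,np.linalg.norm(np.diff(w2,axis=0),axis=1))
d=w[0]-w[3]+w[1]-w[2];yaw=np.arctan2(d[1],d[0]);e=w2[0]-w2[3]+w2[1]-w2[2];y2=np.arctan2(e[1],e[0]);print(yaw,y2)
for ww,y in((w,yaw),(w2,y2)): print("axis from base",ww.mean(0)-.025*np.array([np.cos(y),np.sin(y)]))
views(a,"rect1.png",(yaw+y2)/2)
E
```

```text
[[ 0.63176551 -0.15713258]
 [ 0.60363953 -0.2609176 ]
 [ 0.46235938 -0.21851365]
 [ 0.49241897 -0.11634214]] [0.10752861 0.14750654 0.10650163]
[[ 0.61385845 -0.15198921]
 [ 0.59866848 -0.26402482]
 [ 0.45838213 -0.22409824]
 [ 0.49068543 -0.11682005]] [0.11306066 0.14585743 0.11203621]
-0.2882052851595454 -0.27767364672900874
axis from base [ 0.52357696 -0.18112069]
axis from base [ 0.51635623 -0.1823801 ]
```

View pics/rect1.png

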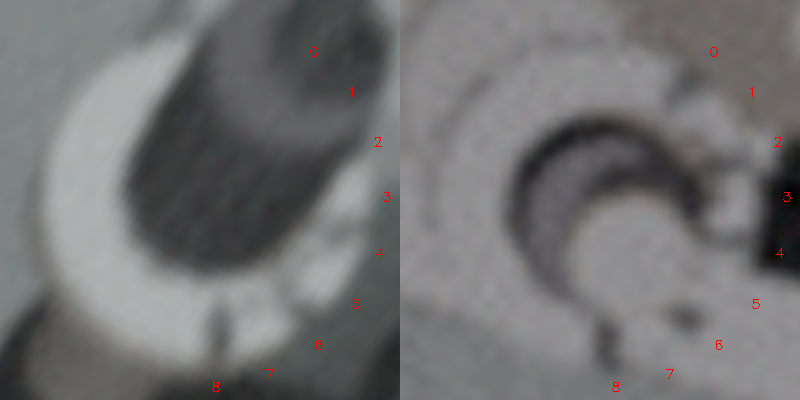

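The pointer is hidden or too small to read. The 8 tick agrees with a stand yaw of about -0.28. My plan is to pinch the collar, turn it clockwise to the end stop at 8 (felt as a moment), then go back 0.6 rad to 6.

Units first: shifts go in shares of 0.75 m and turns go in shares of pi/2 rad. So -0.055 m / 0.75 = -0.0733, -0.0315 m / 0.75 = -0.042.

```bash
python3 -m creep '[{"d":[0,0,-0.0733]},{"d":[0,0,-0.0733]},{"d":[-0.0413,-0.042,0]},{"d":[-0.0413,-0.042,0]},{"d":[-0.0413,-0.042,0]},{"d":[-0.0413,-0.042,0]},{"d":[-0.0413,-0.042,0]},{"d":[-0.0413,-0.042,0]},{"d":[-0.0413,-0.042,0]},{"d":[-0.0413,-0.042,0]},{"d":[-0.0413,-0.042,0]},{"d":[-0.0413,-0.042,0]}]' 1.0
python3 -m creep '[{"d":[-0.0413,-0.042,0]},{"d":[-0.0413,-0.042,0]},{"d":[-0.0413,-0.042,0]},{"d":[-0.0413,-0.042,0]},{"d":[-0.0413,-0.042,0]},{"d":[-0.0413,-0.042,0]},{"d":[-0.0413,-0.042,0]},{"d":[-0.034,-0.0421,0]},{},{}]'
python3 - <<'E'
from h import *
s=manip.sense();d=np.array([.5235,-.1795,.176])-s["tcp_pos"];print(s["qpos"],s["tcp_pos"],s["orientation"],"tool delta",s["orientation"].T@d,s["force"],s["moment"])
E
```

```text
clock: 2.3
tcp_pos: [0.3797, 0.1393, 0.3242]
orientation: [[-0.942, 0.336, 0.001], [0.336, 0.942, 0.0], [-0.001, 0.001, -1.0]]
force: [1.1, 0.3, 0.6]
width: 0.998
grip_force: 0.0
clock: 3.55
tcp_pos: [0.5227, -0.1778, 0.3238]
orientation: [[-0.942, 0.336, -0.001], [0.336, 0.942, 0.001], [0.001, 0.001, -1.0]]
force: [1.0, -0.2, -0.0]
width: 1.004
grip_force: 0.0
[-3.49062209e-01  2.35822691e-01  1.40965546e+00  6.87996524e-04
  1.49690283e+00 -1.57695312e+00] [ 0.52268796 -0.17775759  0.32381547] [[-9.41764400e-01  3.36273041e-01 -5.06102831e-04]
 [ 3.36272508e-01  9.41764283e-01  9.14355909e-04]
 [ 7.84102812e-04  6.90919376e-04 -9.99999454e-01]] tool delta [-0.00146658 -0.00147     0.14781339] [ 1.00676258 -0.24963629 -0.04283122] [ 0.01868566  0.02241446 -0.00471045]
```

Converted, 0.04 m / 0.75 = 0.0533, 0.0275 m / 0.75 = 0.0367.

```bash
python3 -m creep '[{"d":[-0.002,-0.002,0.0533]},{"d":[0,0,0.0533]},{"d":[0,0,0.0533]},{"d":[0,0,0.0367]},{},{}]' 0.65
python3 -m creep '[{},{},{},{},{},{}]' 0.0 15
python3 - <<'E'
from h import *
s=manip.sense();print(s["qpos"],s["tcp_pos"],s["force"],s["moment"],s["width"]*91)
a=[manip.capture("side"),manip.capture("top")]
c1=cv2.resize(a[0]["pixels"][225:345,300:430],(520,480));cv2.imwrite("pics/grip.png",c1[:,:,::-1])
E
```

```text
clock: 4.3
tcp_pos: [0.5247, -0.1797, 0.178]
orientation: [[-0.942, 0.335, 0.003], [0.335, 0.942, -0.001], [-0.003, 0.0, -1.0]]
force: [0.2, 0.1, 0.4]
width: 0.649
grip_force: 0.0
clock: 5.05
tcp_pos: [0.524, -0.1809, 0.1772]
orientation: [[-0.942, 0.336, 0.001], [0.336, 0.942, -0.001], [-0.001, -0.001, -1.0]]
force: [-1.6, -3.2, 5.2]
width: 0.387
grip_force: 15.0
[-3.52542919e-01  3.12777685e-01  1.67134208e+00 -1.16607700e-03
  1.15623998e+00 -1.58008764e+00] [ 0.52403342 -0.18092678  0.1771577 ] [-1.64891003 -3.21962383  5.1532131 ] [-0.53829202  0.34074808  0.01175122] 35.17408802463953
```

View pics/grip.png

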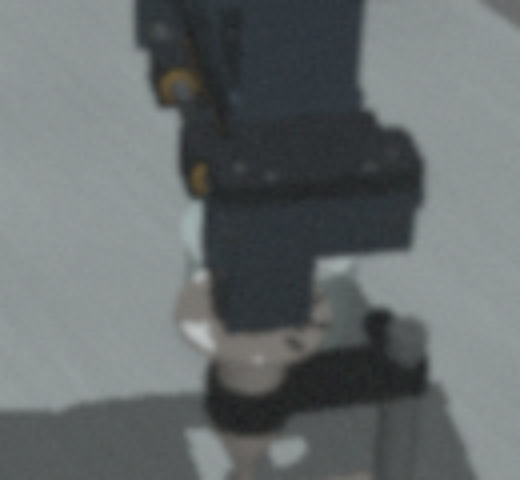

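The fingers hold the collar at about 35 mm wide, above the plate and clear of the cap. Now I turn it clockwise and watch the moment.

Converted, -0.0005 m / 0.75 = -0.0007, 0.1 rad / 1.5708 = 0.0637.

```bash
S='from h import *
s=manip.sense();print(s["qpos"][5],s["tcp_pos"],s["force"],s["moment"],s["width"]*91)'
python3 -m creep '[{"d":[0,0,-0.0007],"twist":0.0637},{"twist":0.0637},{"twist":0.0637},{}]' >/dev/null; python3 -c "$S"
python3 -m creep '[{"twist":0.0637},{"twist":0.0637},{"twist":0.0637},{}]' >/dev/null; python3 -c "$S"
python3 -m creep '[{"twist":0.0637},{"twist":0.0637},{"twist":0.0637},{}]' >/dev/null; python3 -c "$S"
```

```text
-1.2812191246516753 [ 0.52402905 -0.18090042  0.17717382] [-1.08837899 -4.86828659  2.90360103] [-0.82940811  0.22401926  0.03190756] 35.678527001558855
-0.9825808617879367 [ 0.52395867 -0.18092382  0.17717002] [-1.25392979 -4.9851393   2.77719208] [-0.99288551  0.27143987  0.02568666] 35.451858058126405
-0.6827038933231521 [ 0.52393878 -0.18097081  0.17719094] [-1.18670164 -4.82691563  4.34567305] [-1.00106261  0.39567494 -0.04524159] 35.30453787294279
```

Converted, 0.1 rad / 1.5708 = 0.0637.

```bash
S='from h import *
s=manip.sense();print(s["qpos"][5],s["tcp_pos"],s["force"],s["moment"],s["width"]*91)'
python3 -m creep '[{"twist":0.0637},{"twist":0.0637},{"twist":0.0637},{}]' >/dev/null; python3 -c "$S"
python3 -m creep '[{"twist":0.0637},{"twist":0.0637},{}]' >/dev/null; python3 -c "$S"
python3 -m creep '[{"twist":0.0637},{"twist":0.0637},{}]' >/dev/null; python3 -c "$S"
```

```text
-0.38267990314660155 [ 0.52390383 -0.18098519  0.17717277] [-1.96433645 -4.74496946  3.20271772] [-1.06185105  0.39466571 -0.00794011] 35.69399972013848
-0.18267809852015307 [ 0.52387956 -0.18094643  0.17721793] [-1.81635885 -5.5843328   3.72022568] [-1.08519248  0.39876257  0.02900852] 35.42261865538772
0.017434797283886944 [ 0.52381467 -0.18094636  0.17717414] [-2.14978975 -4.31706765  4.53800682] [-1.0326097   0.43963808 -0.00415387] 35.74520027134946
```

Converted, 0.1 rad / 1.5708 = 0.0637.

```bash
S='from h import *
s=manip.sense();print(s["qpos"][5],s["joint_efforts"][5],s["force"],s["moment"],s["width"]*91)'
for i in 1; do python3 -m creep '[{"twist":0.0637},{}]' >/dev/null; python3 -c "$S"
python3 -m creep '[{"twist":0.0637},{}]' >/dev/null; python3 -c "$S"
python3 -m creep '[{"twist":0.0637},{}]' >/dev/null; python3 -c "$S"
python3 -m creep '[{"twist":0.0637},{}]' >/dev/null; python3 -c "$S"
python3 -m creep '[{"twist":0.0637},{}]' >/dev/null; python3 -c "$S"
python3 -m creep '[{"twist":0.0637},{}]' >/dev/null; python3 -c "$S"; done
```

```text
0.11683136796094508 0.12798967771232128 [-1.59740274 -4.58635233  4.1444812 ] [-1.0333202   0.42831885 -0.03452109] 35.50399145856684
0.21612502758968025 0.27102948166429996 [ 2.49382103 -0.29372704  3.60111035] [-0.16628173 -0.14001289  0.15288994] 35.753230883004214
0.31639376747350345 0.17826137132942677 [2.07361351 0.37835462 2.01734581] [-0.12425666 -0.43418159  0.03673395] 35.429202479733014
0.416083056028528 0.2787559758871794 [4.14349877 0.38792229 1.54724342] [-0.10040387 -0.60510827  0.12320126] 35.26505599822881
0.5160322124240583 0.3358937334269285 [ 4.27807153 -0.67462279  0.04958223] [-0.14503612 -0.77221097  0.10399398] 35.525435433706754
0.6165629837605624 0.15370968729257584 [ 5.19390152 -1.62268101 -1.03391435] [-0.39628015 -0.80493038 -0.04115703] 35.41838075573173
```

The lateral force jumped and q6 effort rose at q6 of about 0.2, so the pads are slipping at the end stop (8). Next: go back 0.6, release, rise and look.

Converted, -0.1 rad / 1.5708 = -0.0637.

```bash
python3 -m creep '[{"twist":-0.0637},{"twist":-0.0637},{"twist":-0.0637},{"twist":-0.0637},{"twist":-0.0637},{"twist":-0.0637},{},{}]'
python3 -m creep '[{},{},{},{}]' 0.75
python3 -m creep '[{"d":[0,0,-0.08]},{"d":[0,0,-0.08]},{"d":[0.08,0,-0.0267]},{"d":[0.08,0,0]},{}]'
python3 - <<'E'
from h import *
s=manip.sense();print(s["orientation"])
views([manip.capture("side"),manip.capture("top")],"rect2.png",-.283)
E
```

```text
clock: 10.4
tcp_pos: [0.5241, -0.18, 0.1769]
orientation: [[0.364, 0.932, 0.0], [0.932, -0.364, 0.0], [0.001, 0.0, -1.0]]
force: [5.2, -1.1, 0.3]
width: 0.388
grip_force: 15.0
clock: 10.9
tcp_pos: [0.5235, -0.1801, 0.1767]
orientation: [[0.364, 0.932, -0.001], [0.932, -0.364, 0.0], [-0.0, -0.001, -1.0]]
force: [0.2, -0.2, -0.4]
width: 0.746
grip_force: 0.0
clock: 11.52
tcp_pos: [0.5681, -0.0657, 0.3166]
orientation: [[0.359, 0.933, 0.0], [0.933, -0.359, 0.001], [0.001, -0.0, -1.0]]
force: [-0.3, -1.0, 0.1]
width: 0.749
grip_force: 0.0
[[ 3.58633825e-01  9.33478318e-01  9.72305850e-05]
 [ 9.33477750e-01 -3.58633719e-01  1.07040350e-03]
 [ 1.03406863e-03 -2.93120315e-04 -9.99999422e-01]]
```

View pics/rect2.png

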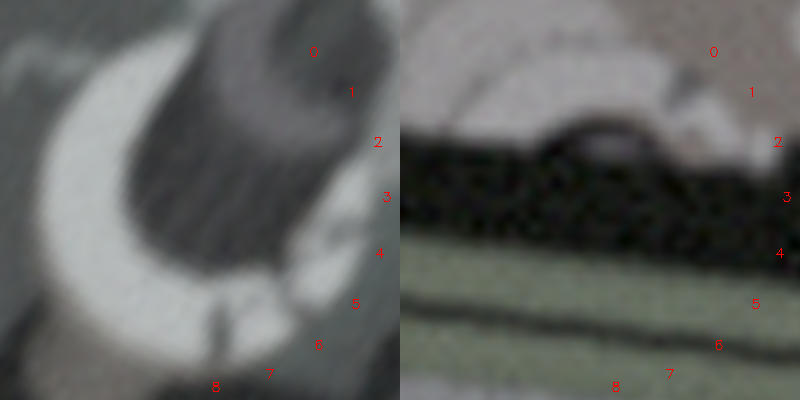

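```bash
python3 - <<'E'
from h import *
ps=[manip.capture("side") for _ in range(8)]
p=dict(ps[0]);p["pixels"]=np.mean([q["pixels"] for q in ps],0).astype(np.uint8)
o=dict(p);o["pixels"]=cv2.imread("pics/side1.png")[:,:,::-1].copy()
ims=[]
for z in (.1718,):
  for q in(o,p):
    im=rect(q,z=z,c=np.array([.522,-.180])).copy()
    g=im
    for s in range(4,9):
        t=1.2-.3*s-.283;d=np.array([np.cos(t),-np.sin(t)]);x=200+d*112.5;cv2.circle(im,(int(x[0]),int(x[1])),2,(255,0,0),-1)
        x=200+d*185;cv2.putText(im,str(s),(int(x[0])-5,int(x[1])+5),0,.45,(255,0,0),1)
    ims.append(im)
cv2.imwrite("pics/cmp.png",np.hstack(ims)[:,:,::-1])
a=rect(o,z=.1718,c=np.array([.522,-.180])).astype(float).mean(2);b=rect(p,z=.1718,c=np.array([.522,-.180])).astype(float).mean(2)
for r in(105,112,118):
  print(r,[(round(s,2),int(a[int(200+r*np.sin(-(t:=1.2-.3*s-.283))),int(200+r*np.cos(t))]),int(b[int(200+r*np.sin(-t)),int(200+r*np.cos(t))])) for s in np.arange(3.5,8.6,.25)])
E
```

```text
105 [(np.float64(3.5), 72, 77), (np.float64(3.75), 83, 90), (np.float64(4.0), 96, 100), (np.float64(4.25), 107, 112), (np.float64(4.5), 123, 126), (np.float64(4.75), 126, 124), (np.float64(5.0), 128, 111), (np.float64(5.25), 132, 97), (np.float64(5.5), 129, 83), (np.float64(5.75), 125, 85), (np.float64(6.0), 135, 114), (np.float64(6.25), 146, 142), (np.float64(6.5), 154, 160), (np.float64(6.75), 159, 167), (np.float64(7.0), 162, 170), (np.float64(7.25), 162, 171), (np.float64(7.5), 158, 166), (np.float64(7.75), 150, 157), (np.float64(8.0), 155, 165), (np.float64(8.25), 163, 173), (np.float64(8.5), 166, 176)]
112 [(np.float64(3.5), 102, 107), (np.float64(3.75), 110, 115), (np.float64(4.0), 117, 124), (np.float64(4.25), 128, 136), (np.float64(4.5), 139, 144), (np.float64(4.75), 141, 140), (np.float64(5.0), 141, 128), (np.float64(5.25), 141, 117), (np.float64(5.5), 138, 109), (np.float64(5.75), 135, 108), (np.float64(6.0), 136, 122), (np.float64(6.25), 148, 148), (np.float64(6.5), 158, 163), (np.float64(6.75), 157, 165), (np.float64(7.0), 158, 165), (np.float64(7.25), 160, 169), (np.float64(7.5), 155, 163), (np.float64(7.75), 142, 148), (np.float64(8.0), 147, 153), (np.float64(8.25), 164, 172), (np.float64(8.5), 169, 181)]
118 [(np.float64(3.5), 126, 131), (np.float64(3.75), 128, 135), (np.float64(4.0), 127, 136), (np.float64(4.25), 137, 146), (np.float64(4.5), 148, 155), (np.float64(4.75), 147, 149), (np.float64(5.0), 145, 141), (np.float64(5.25), 145, 139), (np.float64(5.5), 144, 133), (np.float64(5.75), 137, 127), (np.float64(6.0), 134, 129), (np.float64(6.25), 145, 147), (np.float64(6.5), 156, 162), (np.float64(6.75), 153, 160), (np.float64(7.0), 152, 159), (np.float64(7.25), 154, 163), (np.float64(7.5), 145, 154), (np.float64(7.75), 130, 138), (np.float64(8.0), 131, 137), (np.float64(8.25), 157, 163), (np.float64(8.5), 171, 179)]
```

View pics/cmp.png

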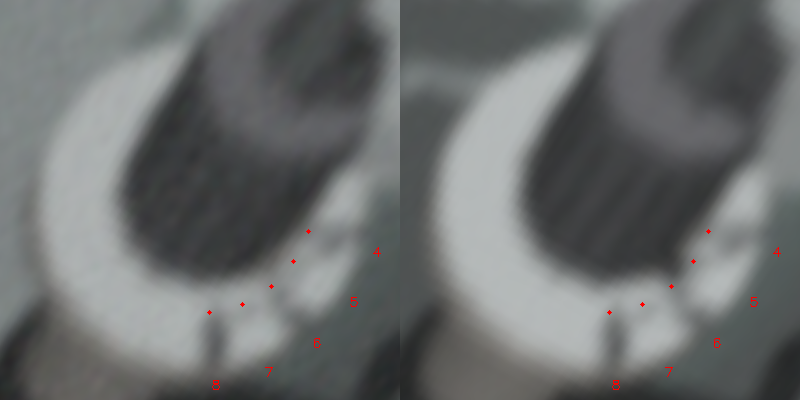

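```bash
python3 - <<'E'
from h import *
from scipy.ndimage import map_coordinates as mc
from scipy.optimize import minimize
ps=[manip.capture("side") for _ in range(6)]
p=dict(ps[0]);b_=np.mean([q["pixels"].astype(float) for q in ps],0)
p["pixels"]=b_.astype(np.float32);o=dict(p);o["pixels"]=cv2.imread("pics/side1.png")[:,:,::-1].astype(np.float32)
c0=np.array([.522,-.18])
def pol(im,c,r,t): # c offset px (x right,y down)
    return mc(im,[200+c[1]-r*np.sin(t),200+c[0]+r*np.cos(t)],order=1)
B=rect(p,c=c0).mean(2)
# plate edge: maximise radial drop at r=165 over visible angles (front-left)
ts=np.radians(np.r_[130:225:3,280:320:3])
f=lambda c:-np.mean(pol(B,c,158,ts)-pol(B,c,172,ts))
best=min(((f((x,y)),x,y) for x in np.arange(-15,16,1) for y in np.arange(-15,16,1)));print(best)
c=best[1:]
t=np.radians(np.arange(-105,10,3))
S=(1.2-.283-t)/.3
for r in (130,140,150,156): print(r,[(round(float(s),1),int(v)) for s,v in zip(S,pol(B,c,r,t)) if 3<s<8.6])
O2=rect(o,z=.1718,c=c0).mean(2);B2=rect(p,z=.1718,c=c0).mean(2)
for r in (98,102,106,110):
    d=pol(O2,c,r,t)-pol(B2,c,r,t)+7;w=np.where((S>4)&(S<7.2),np.clip(d-6,0,None),0);print("ptr",r,(w*S).sum()/w.sum(),w.max())
E
```

```text
(np.float32(-46.283405), np.int64(5), np.int64(-2))
130 [(8.5, 170), (8.3, 147), (8.1, 122), (7.9, 108), (7.8, 117), (7.6, 139), (7.4, 162), (7.2, 173), (7.1, 174), (6.9, 175), (6.7, 175), (6.5, 170), (6.4, 158), (6.2, 145), (6.0, 137), (5.8, 141), (5.7, 152), (5.5, 164), (5.3, 173), (5.2, 175), (5.0, 175), (4.8, 171), (4.6, 165), (4.5, 158), (4.3, 147), (4.1, 137), (3.9, 133), (3.8, 137), (3.6, 147), (3.4, 159), (3.2, 168), (3.1, 161)]
140 [(8.5, 168), (8.3, 146), (8.1, 119), (7.9, 101), (7.8, 115), (7.6, 146), (7.4, 172), (7.2, 179), (7.1, 182), (6.9, 182), (6.7, 178), (6.5, 170), (6.4, 155), (6.2, 139), (6.0, 128), (5.8, 134), (5.7, 151), (5.5, 166), (5.3, 179), (5.2, 182), (5.0, 183), (4.8, 181), (4.6, 175), (4.5, 165), (4.3, 148), (4.1, 133), (3.9, 126), (3.8, 130), (3.6, 141), (3.4, 158), (3.2, 171), (3.1, 176)]
150 [(8.5, 165), (8.3, 143), (8.1, 113), (7.9, 102), (7.8, 124), (7.6, 154), (7.4, 170), (7.2, 176), (7.1, 177), (6.9, 176), (6.7, 176), (6.5, 166), (6.4, 151), (6.2, 131), (6.0, 111), (5.8, 114), (5.7, 134), (5.5, 156), (5.3, 173), (5.2, 178), (5.0, 180), (4.8, 180), (4.6, 177), (4.5, 172), (4.3, 163), (4.1, 148), (3.9, 135), (3.8, 129), (3.6, 137), (3.4, 156), (3.2, 168), (3.1, 177)]
156 [(8.5, 154), (8.3, 133), (8.1, 109), (7.9, 106), (7.8, 127), (7.6, 150), (7.4, 161), (7.2, 164), (7.1, 165), (6.9, 165), (6.7, 163), (6.5, 155), (6.4, 138), (6.2, 120), (6.0, 106), (5.8, 108), (5.7, 123), (5.5, 144), (5.3, 157), (5.2, 164), (5.0, 165), (4.8, 166), (4.6, 165), (4.5, 161), (4.3, 158), (4.1, 149), (3.9, 137), (3.8, 125), (3.6, 129), (3.4, 145), (3.2, 161), (3.1, 167)]
ptr 98 5.658226455181758 44.55079
ptr 102 5.67764305289698 46.28743
ptr 106 5.674141000389643 39.37355
ptr 110 5.683250164616026 27.87053
```

Pointer reads about 5.7–5.85, with parallax bias of roughly 0.24 setting per mm of height. As a check free of that ambiguity, I'll use the black line on the collar's top face, rectified at z = 0.196.

```bash
python3 - <<'E'
from h import *
from scipy.ndimage import map_coordinates as mc
ps=[manip.capture("side") for _ in range(6)]
p=dict(ps[0]);p["pixels"]=np.mean([q["pixels"].astype(float) for q in ps],0).astype(np.float32)
c=np.array([.523,-.1796]);n=400
I=rect(p,z=.1965,R=.024,c=c)
im=np.clip(I*1.6,0,255).astype(np.uint8).copy()
for s in range(9):
    t=1.2-.3*s-.283-.0;x=200+np.array([np.cos(t),-np.sin(t)])*185;cv2.putText(im,str(s),(int(x[0])-5,int(x[1])+5),0,.5,(255,0,0),1)
cv2.circle(im,(200,200),150,(0,255,0),1)
O=dict(p);O["pixels"]=cv2.imread("pics/side1.png")[:,:,::-1].astype(np.float32)
im0=np.clip(rect(O,z=.1965,R=.024,c=c)*1.6,0,255).astype(np.uint8)
cv2.imwrite("pics/ctop.png",np.hstack([im0,im])[:,:,::-1])
g=I.mean(2)
for r in(110,120,130,140): print(r,[(round(s,1),int(mc(g,[[200-r*np.sin(t)],[200+r*np.cos(t)]],order=1)[0])) for s in np.arange(2,9,.4) for t in[1.2-.3*s-.283]])
E
```

```text
110 [(np.float64(2.0), 70), (np.float64(2.4), 69), (np.float64(2.8), 68), (np.float64(3.2), 66), (np.float64(3.6), 66), (np.float64(4.0), 67), (np.float64(4.4), 67), (np.float64(4.8), 66), (np.float64(5.2), 66), (np.float64(5.6), 66), (np.float64(6.0), 74), (np.float64(6.4), 86), (np.float64(6.8), 96), (np.float64(7.2), 101), (np.float64(7.6), 104), (np.float64(8.0), 105), (np.float64(8.4), 103), (np.float64(8.8), 103)]
120 [(np.float64(2.0), 78), (np.float64(2.4), 74), (np.float64(2.8), 73), (np.float64(3.2), 71), (np.float64(3.6), 71), (np.float64(4.0), 72), (np.float64(4.4), 76), (np.float64(4.8), 77), (np.float64(5.2), 74), (np.float64(5.6), 72), (np.float64(6.0), 78), (np.float64(6.4), 88), (np.float64(6.8), 96), (np.float64(7.2), 100), (np.float64(7.6), 103), (np.float64(8.0), 104), (np.float64(8.4), 103), (np.float64(8.8), 103)]
130 [(np.float64(2.0), 90), (np.float64(2.4), 88), (np.float64(2.8), 82), (np.float64(3.2), 81), (np.float64(3.6), 84), (np.float64(4.0), 89), (np.float64(4.4), 91), (np.float64(4.8), 91), (np.float64(5.2), 85), (np.float64(5.6), 77), (np.float64(6.0), 78), (np.float64(6.4), 87), (np.float64(6.8), 95), (np.float64(7.2), 99), (np.float64(7.6), 97), (np.float64(8.0), 98), (np.float64(8.4), 100), (np.float64(8.8), 100)]
140 [(np.float64(2.0), 106), (np.float64(2.4), 100), (np.float64(2.8), 95), (np.float64(3.2), 99), (np.float64(3.6), 103), (np.float64(4.0), 110), (np.float64(4.4), 109), (np.float64(4.8), 105), (np.float64(5.2), 96), (np.float64(5.6), 86), (np.float64(6.0), 81), (np.float64(6.4), 82), (np.float64(6.8), 88), (np.float64(7.2), 92), (np.float64(7.6), 92), (np.float64(8.0), 91), (np.float64(8.4), 92), (np.float64(8.8), 94)]
```

View pics/ctop.png

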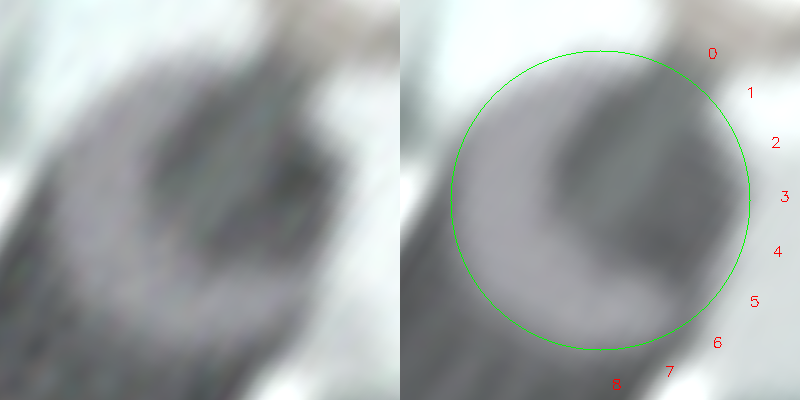

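The line sits at about 5.85–6 (it wasn't there in the old picture). With the stop-plus-0.6 mechanics and the detent, the collar is at 6. Now close the fingers, centre over the cap and descend.

Converted, -0.06 m / 0.75 = -0.08.

```bash
python3 -m creep '[{"d":[-0.08,0,0]},{"d":[-0.08,0,0]},{},{},{},{}]' 0.0 10
python3 - <<'E'
from h import *
s=manip.sense();R=s["orientation"];print(R.T@(np.array([.524,-.180,.235])-s["tcp_pos"]),s["force"],s["width"])
E
```

```text
clock: 13.38
tcp_pos: [0.5241, -0.1798, 0.3166]
orientation: [[0.362, 0.932, 0.0], [0.932, -0.362, 0.0], [0.0, -0.0, -1.0]]
force: [0.1, 0.0, -0.3]
width: 0.122
grip_force: 0.0
[-2.58966233e-04  7.43665249e-06  8.16466002e-02] [ 0.144083    0.0469964  -0.27354362] 0.12196713180455179
```

```bash
python3 -m creep '[{"d":[0,0,0.04]},{"d":[0,0,0.04]},{"d":[0,0,0.0273]},{},{},{}]'
python3 -m creep '[{"d":[0,0,0.004]},{"d":[0,0,0.004]},{"d":[0,0,0.004]},{},{}]'
python3 -m creep '[{"d":[0,0,0.0027]},{"d":[0,0,0.0027]},{},{}]'
```

```text
clock: 14.12
tcp_pos: [0.5244, -0.1809, 0.2374]
orientation: [[0.363, 0.932, 0.002], [0.932, -0.363, -0.001], [0.0, 0.002, -1.0]]
force: [0.5, 1.0, 0.1]
width: 0.002
grip_force: 0.0
clock: 14.75
tcp_pos: [0.5237, -0.1809, 0.2275]
orientation: [[0.363, 0.932, 0.0], [0.932, -0.363, -0.0], [0.0, 0.0, -1.0]]
force: [-0.2, 0.1, 2.4]
width: 0.007
grip_force: 1.1
clock: 15.25
tcp_pos: [0.5237, -0.1809, 0.2233]
orientation: [[0.363, 0.932, 0.0], [0.932, -0.363, -0.0], [0.0, 0.0, -1.0]]
force: [-0.3, -1.1, 2.2]
width: 0.006
grip_force: 1.6
```

Contact is at about 0.229 as expected. I'll go on in small steps.

Converted, 0.002 m / 0.75 = 0.0027.

```bash
python3 -m creep '[{"d":[0,0,0.0027]},{"d":[0,0,0.0027]},{},{}]' | egrep 'tcp|force:'
python3 -m creep '[{"d":[0,0,0.0013]},{},{}]' | egrep 'tcp|force:'
python3 -m creep '[{"d":[0,0,0.0013]},{},{}]' | egrep 'tcp|force:'
```

```text
tcp_pos: [0.5237, -0.1809, 0.2193]
force: [-0.2, 1.1, 4.0]
grip_force: 2.1
tcp_pos: [0.5237, -0.1808, 0.2183]
force: [-0.6, 0.0, 4.5]
grip_force: 2.2
tcp_pos: [0.5237, -0.1809, 0.2173]
force: [-1.0, -0.1, 5.7]
grip_force: 2.5
```

Converted, 0.0005 m / 0.75 = 0.0007.

```bash
python3 -m creep '[{"d":[0,0,0.0007]},{},{}]' | egrep 'tcp|force:'
python3 -m creep '[{"d":[0,0,0.0007]},{},{}]' | egrep 'tcp|force:'
```

```text
tcp_pos: [0.5237, -0.1809, 0.2172]
force: [-1.3, -0.1, 6.6]
grip_force: 3.6
tcp_pos: [0.5238, -0.1809, 0.2172]
force: [-2.7, 0.4, 9.1]
grip_force: 4.6
```

The travel stalls at 0.2172 while the force rises to 9 N, so it is on the first stop and below the 13 N blow-out. One last look at the collar before handing in.

```bash
python3 - <<'E'
from h import *
ps=[manip.capture("side") for _ in range(4)]
p=dict(ps[0]);p["pixels"]=np.mean([q["pixels"] for q in ps],0).astype(np.uint8)
c1=cv2.resize(p["pixels"][255:330,330:410],(640,600),interpolation=cv2.INTER_CUBIC);cv2.imwrite("pics/end.png",c1[:,:,::-1])
s=manip.sense();print(s["force"],s["tcp_pos"],s["clock"])
E
```

```text
[-2.52557281  0.59133797  9.85089956] [ 0.52377799 -0.18090128  0.21722317] 17.45
```

View pics/end.png

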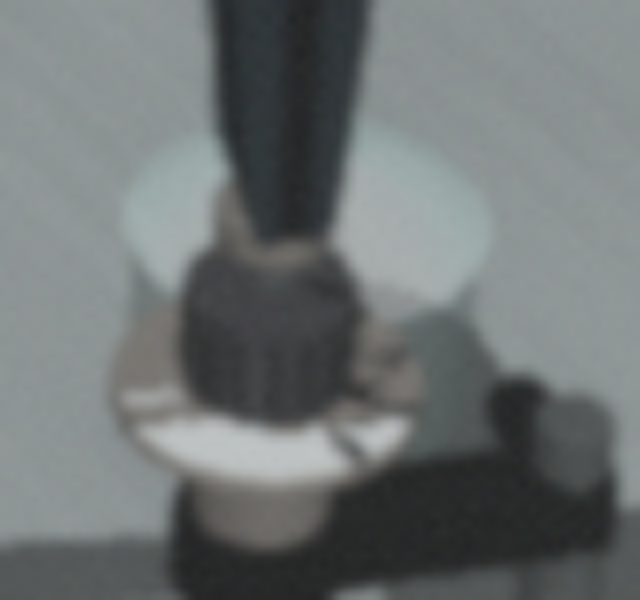

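The shut fingertips press the cap down over the collar. The pointer at (358,385) faces the 6 mark at (412,402), and the 8 tick is at (350,445).

```bash
python3 -c "
from plant import manip
print(manip.job_done())"
```

```text
the job is handed in; nothing more can be done
None
```

I handed in the job with the white stand's collar turned to 6 and released, and the shut fingertips holding the plunger at its first stop with about 9–10 N (blow-out starts at about 13 N); the camera read the collar at about 5.7–6, so 6 also rests on counting back from the end stop, and no verdict came back.

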